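# Close a bench clamp press with its removable crank

## Robot

A 6-joint arm with a two-finger parallel gripper is mounted at the origin on the work surface. World frame = base frame: x ahead of the robot, y to its left, z up, the work surface at z = 0. Lengths are in m, angles in rad, forces in N, time in s.
With the tool pointing down it reaches from about 0.35 to 1 m from the base axis. Payload 7.1 kg.
Tool frame: the origin (TCP) lies midway between the tips of the shut fingers; the grasp point (between the pads) lies 19 mm behind it; z points along the fingers, y is the line along which they close (so a half turn about z gives the same grasp; the last joint's range is limited). The gripper opens to 85 mm and grips with 20 to 120 N. Pads are 22 mm wide; open, the fingers measure 114 mm over their backs; the gripper's body (76 mm by 85 mm) begins 54 mm behind the grasp point. The pads swing forward as they close: fully open they stand 13 mm farther back than shut.
Start: joints at [1.219, 0.423, 1.63, -0, 1.089, -0.019], TCP at [0.204, 0.591, 0.231] pointing down, gripper open.
Joint ranges: [-3, 3], [-0.9, 2.11], [0.09, 2.58], [-1.31, 4.45], [0.11, 2.69], [-2.54, 2.54]. Speed limits (rad/s): [2.39, 2.39, 3.01, 3.14, 3.14, 3.14].

## Interface

Orientations are given as a unit quaternion [w, x, y, z].
In Python, from workcell import env gives the robot as it stands. Calls block until the motion is done:
- env.movep(position, orientation): joint-space move of the TCP to a pose.
- env.line_to(position, attitude=None, speed=0.15): straight line of the TCP; attitude=None keeps the orientation; speed is the mean speed in m/s.
- env.set_joints(angles): joint-space move.
- env.move_gripper(opening): opening from 0.0 (shut) to 1.0 (fully open); the grip force is fixed at half the most; returns when the fingers have stopped.
- env.dwell(seconds).
- env.ik(position, orientation): joint angles nearest the present ones, or None.
- env.get_state(): the state.
- env.snapshot(name): name is "side" or "top" or "wrist"; returns (picture, depth): 420x560x3 uint8, red, green, blue; 420x560 float32, m along the optical axis (not along the pixel's ray), 0 where there is no reading.
- env.get_calibration(name): a dict with "K" (3x3 intrinsics, pixels), "pose" (4x4, takes a point from camera to world coordinates). Camera axes: x right, y up, looking along -z (the intrinsics and any distortion apply to the point x, -y, -z); pixel columns grow to the right and rows downward; lengths in m; the calibration is good to about 2 mm. A picture is of the moment at which its call begins: read the wrist's pose just before it. get_calibration takes no time and is no camera call; for the wrist camera it gives the pose at the moment of the call.
A pose or a line that the arm cannot do raises env.PlanningError and nothing moves.
- env.sign_off(): hands the job in; it is judged then, once.
The state is a dict: "clock": time; "joint_positions": joint angles; "qd": joint speeds; "effort": joint torques, N m; "tcp_pos": TCP position; "eef_rot": TCP orientation; "force": force on the tool from outside, world axes, zero at the start; "moment": the same for the moment, N m; "opening": opening from 0.0 (shut) to 1.0 (fully open); "grip_force": force on a finger pad.
Only numpy, scipy, OpenCV 4.12 (cv2) and the standard library are available. Lean on these libraries where they do the work, as an engineer would, in place of code of your own. Each camera call takes 0.05 s, during which the arm holds its last target. There are 200 camera calls.

## Task

Take the loose crank from the white tray, fit it fully down onto the square drive shaft on top of the clamp press, and wind it clockwise (seen from above) until the platen is closed on the blue sample disc: snug, never forced, and without ramming the crank down on the shaft. Then lift the crank off and set it down, flat and not dropped, back in the tray, leaving everything else undisturbed.

Things in the scene. Friction and masses are not known exactly. Their poses are not given: they have to be found in the camera images.
- crank_hub (a point): Centre of the loose crank's square steel hub (28 x 28 mm, 44 mm tall), 22 mm above the crank's flat underside. x points along the crank's arm to its handle, z up. The arm (20 mm wide, 10 mm thick, level with the underside) ends 88 mm from the hub's axis. The crank weighs about 0.27 kg and starts flat in the tray; grip it by the hub, fingers either side of the arm.
- crank_foot (a point): Middle of the hub's underside, 22 mm below crank_hub, same axes: the mouth of the square socket (14 mm wide, 2.5 mm bevel, 28 mm deep, sides parallel to the hub's). Fully on the shaft it lies on press_seat; flat in the tray it is level with tray_floor.
- crank_grip (a point): Centre of the crank's black upright round handle (20 mm across, 42 mm tall, from 14 to 56 mm above the crank's underside), 75 mm from the hub's axis. It spins freely about its own upright axis, so it can be held firmly while it is carried round. One full turn is 47 cm of handle travel.
- press_seat (a point): Fixed grey clamp press (160 x 170 mm base, crosshead 123 mm high on two columns): centre of the top of the round steel boss (52 mm across) on the crosshead, 131 mm above the table. The square steel drive shaft stands upright here: 12 mm wide, its top 20 mm above this point (the last 2.5 mm are 10 mm wide).
- press: The press's fixed frame, origin under its base. The turned angle of its drive shaft is NOT given: the square may stand at any angle, to be found by feel or by eye (the socket goes on within about 9 degrees of square, every 90 degrees). Turning the shaft takes 0.15 N m (2 N at the crank's handle), and it stays where it is left.
- platen_face (a point): Centre of the underside of the press's round steel platen (56 mm across). It moves down 1.2 mm per radian as the shaft is turned clockwise from above, and is closed, against a firm stop, when it meets disc_top. From the start this takes 3.0 to 5.8 rad (more if the shaft was dragged backwards while fitting the crank).
- disc_top (a point): Centre of the top of the blue plastic sample disc (52 mm across) that sits fixed on the anvil of the press, 46 mm above the table.
- coupling (a joint): Wind-up of the torsion spring between the square shaft and the press's screw, rad: 0 when no torque acts, positive when driven clockwise. 1.5 N m per rad, or 20 N per rad at the handle. About 0.1 while winding freely; it grows once the platen is closed. Beyond 0.6 (12 N at the handle) the press is being forced.
- shaft (a joint): How far the spring-loaded square shaft is pushed down into the press, m: 0 at rest, end of travel 0.012; 1.2 N per mm. A crank that rests on the shaft's top without fitting pushes it down; turned to fit, the shaft springs up into the socket. Beyond 0.010 (12 N) it is being rammed.
- tray_floor (a point): Centre of the inner floor of the fixed white tray, 4 mm above the table; the tray is 160 mm (its x) by 240 mm (its y) outside, 18 mm high, walls 4 mm. The crank starts with its arm along the tray's y, the middle of the crank near this point.
- ring_mid (a point): Centre of a small loose steel ring (42 mm across, 8 mm high) that lies in the same tray, near a corner at +x, +y of the tray. Leave it alone.
- jar_mid (a point): Centre of a glass jar with black lid (84 mm across, 115 mm tall). Leave it alone.
- dish_mid (a point): Centre of a glass dish (120 mm across, 45 mm tall). Leave it alone.
- mouse_mid (a point): Centre of a black computer mouse (100 x 58 x 33 mm). Leave it alone.
- driver_mid (a point): A screwdriver lying on the bench: a point near its middle. Leave it alone.
- weight_mid (a point): Centre of a steel check weight (40 mm across, 50 mm tall). Leave it alone.
- crank: The crank as a whole, origin as crank_foot.
Mind the look-alikes: they are no part of the job. Leave any green or red look-alike of the crank alone. Leave any purple look-alike of the press alone.

How it is judged:
On the way, in this order (a step that is already met when the one before it is completed fails the run):
1. the crank is fully down on the square shaft, its underside on the boss (z of crank_foot in the frame of press_seat below 0.005 m and horizontal distance between crank_foot and press_seat below 0.004 m and angle between crank_hub's own z axis and vertical below 0.12 rad), for 0.2 s.
2. with the crank on the shaft, the platen is wound down onto the disc (z of platen_face in the frame of disc_top below 0.0003 m and horizontal distance between crank_foot and press_seat below 0.004 m and z of crank_foot in the frame of press_seat below 0.008 m), for 0.2 s.
At the end, for the whole second after the job is handed in: The platen is closed on the disc (gap under 0.4 mm) and the crank lies at rest, upright (within 0.06 rad) and flat on the tray floor (within 3 mm), hub and handle both inside the tray (z of platen_face in the frame of disc_top below 0.0004 m and z of crank_foot in the frame of tray_floor below 0.003 m and x of crank_foot in the frame of tray_floor between -0.075 and 0.075 m and y of crank_foot in the frame of tray_floor between -0.115 and 0.115 m and x of crank_grip in the frame of tray_floor between -0.075 and 0.075 m and y of crank_grip in the frame of tray_floor between -0.115 and 0.115 m and angle between crank_hub's own z axis and vertical below 0.06 rad and linear speed of crank below 0.02 m/s); the robot touches nothing.
It fails at once if the press is forced: shaft wound up beyond 0.6 rad (12 N at the handle) either way (value of joint coupling above 0.6 rad or value of joint coupling below -0.6 rad).
It fails at once if the crank is rammed down: shaft pushed in beyond 10 mm (12 N) (value of joint shaft above 0.01 m).
It fails at once if the crank is dropped (falls freely by about 2 cm or more) (linear speed of crank above 0.6 m/s and contact force between the fingers and crank below 0.1 N).
It fails at once if a bystander is moved by more than 30 mm (distance of any of ring_mid, jar_mid, dish_mid, mouse_mid, driver_mid, weight_mid from where it was at the start of the episode above 0.03 m).
It also fails if it takes over 72 s, if anything falls off the work surface, if the arm or the gripper's body presses on something with over 40 N, if the wrist force passes 120 N, or if a joint passes its speed limit or range.

## Working session

There is one attempt and no reset: what is moved stays moved. The work goes in short steps, each a Python script; the robot and the scene stay as the last script left them, time stands still between calls to the robot, and variables do not carry over. Pictures are saved under pics/ and viewed, at most 10 in all, crops included, and the job is handed in when it is done.

```bash
mkdir -p pics; ls; cat > h.py <<'E'
import numpy as np, cv2
from workcell import env
def snap(n,f=None):
    c=env.get_calibration(n); p,d=env.snapshot(n)
    if f: cv2.imwrite(f'pics/{f}.png',p[:,:,::-1]); np.savez(f'pics/{f}.npz',p=p,d=d,K=c['K'],pose=c['pose'],dist=c.get('dist',np.zeros(5)))
    return p,d,c
def world(f,u,v,z=None):
    s=np.load(f'pics/{f}.npz'); K=s['K'];P=s['pose']
    r=np.array([(u-K[0,2])/K[0,0],-(v-K[1,2])/K[1,1],-1.])
    if z is None: return (P@np.append(r*s['d'][int(round(v)),int(round(u))],1))[:3]
    r=P[:3,:3]@r; o=P[:3,3]; return o+r*(z-o[2])/r[2]
def Q(yaw): # tool down, tool y axis at yaw+... : Rz(yaw)*Rx(pi)
    return [0,np.cos(yaw/2),np.sin(yaw/2),0]
E
python3 - <<'E'
from h import *
for n in('top','side','wrist'):
    p,d,c=snap(n,n+'0'); print(n,{k:np.round(v,3).tolist() if not isinstance(v,str) else v for k,v in c.items()})
print(env.get_state())
a=cv2.imread('pics/top0.png');b=cv2.imread('pics/side0.png')
cv2.imwrite('pics/top0b.png',cv2.resize(a,(800,600),interpolation=cv2.INTER_CUBIC))
E
```

```text
pics
top {'K': [[409.967, 0.0, 279.868], [0.0, 409.967, 217.305], [0.0, 0.0, 1.0]], 'pose': [[-0.13, 0.968, -0.216, 0.263], [-0.992, -0.127, 0.028, -0.034], [-0.0, 0.218, 0.976, 1.274], [0.0, 0.0, 0.0, 1.0]]}
side {'K': [[481.91, 0.0, 274.628], [0.0, 481.91, 214.727], [0.0, 0.0, 1.0]], 'pose': [[0.999, 0.018, -0.031, 0.459], [-0.034, 0.751, -0.66, -0.93], [0.012, 0.661, 0.751, 1.107], [0.0, 0.0, 0.0, 1.0]]}
wrist {'K': [[373.809, 0.0, 273.229], [0.0, 373.809, 209.715], [0.0, 0.0, 1.0]], 'pose': [[0.326, -0.897, -0.3, 0.128], [0.945, 0.309, 0.105, 0.617], [-0.001, -0.318, 0.948, 0.374], [0.0, 0.0, 0.0, 1.0]]}
{'clock': 0.15, 'joint_positions': array([ 1.21898810e+00,  4.23678078e-01,  1.63048927e+00,  1.32339426e-05,
        1.08858857e+00, -1.89588223e-02]), 'qd': array([ 0.00048979, -0.00143957, -0.00105845,  0.00166851,  0.00049423,
       -0.00094095]), 'effort': array([-5.73823127e-04, -5.57769012e+01, -2.82020527e+01, -2.72632673e-05,
        4.79047594e-03, -1.13528839e-05]), 'tcp_pos': array([0.20401755, 0.59032992, 0.23072617]), 'eef_rot': array([-1.12968687e-04,  1.65660518e-01,  9.86182668e-01, -5.70585769e-04]), 'force': array([ 0.87514872, -0.53850423,  0.41259421]), 'moment': array([-0.00401346, -0.05263144, -0.01343276]), 'grip_force': 0.0, 'opening': 0.9963840685681128}
```

View pics/top0b.png

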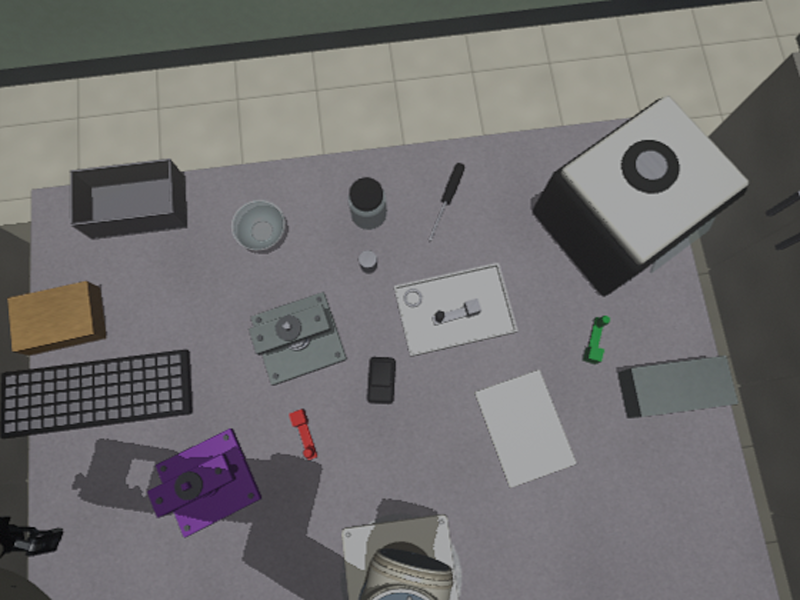

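View pics/side0.png

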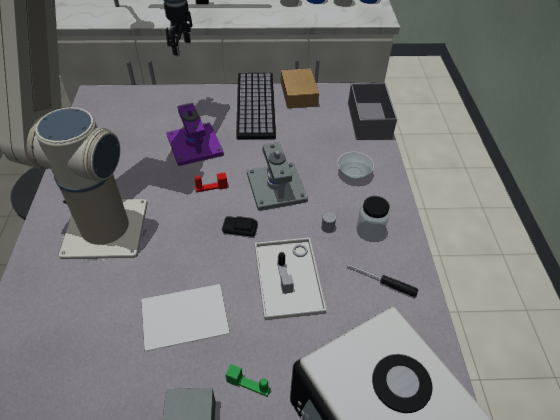

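Top view (enlarged): the candidates for the crank are the grey one in the white tray (hub 472,307; handle 439,316), a green look-alike (597,340) and a red one (303,435). For the press they are the grey one (boss 289,327) and the purple one (190,487). I choose the grey crank in the tray and the grey press.

```bash
python3 - <<'E'
from h import *
k=1/1.42857
f='top0'
for n,u,v,z in [('hubtop',472,306,.048),('handletop',438,316,.06),('boss',289,327,.151),('tray c1',394,287,.018),('c2',499,264,.018),('c3',517,332,.018),('c4',410,355,.018),('ring',413,298,.008),('weight',368,258,.05),('jar',366,190,.115),('mouse',381,380,.03)]:
    print(n,world(f,u*k,v*k,z).round(3),world(f,u*k,v*k).round(3))
f='side0'
for n,u,v,z in [('hubtop',287,279,.048),('handletop',281,255,.06),('boss',276,155,.151)]: print(n,world(f,u,v,z).round(3),world(f,u,v).round(3))
a=cv2.imread('pics/side0.png'); t=cv2.imread('pics/top0.png')
c1=cv2.resize(a[140:320,240:360],(400,600),interpolation=cv2.INTER_CUBIC)
c2=cv2.resize(t[175:275,260:360],(400,400),interpolation=cv2.INTER_CUBIC);c3=cv2.resize(t[200:270,170:245],(214,200))
w=cv2.resize(cv2.imread('pics/wrist0.png'),(267,200))
o=np.zeros((600,800,3),np.uint8);o[:,:400]=c1;o[:400,400:]=c2;o[400:,400:614]=c3;o[400:,614:]=w[:,:186]
cv2.imwrite('pics/crop.png',o)
E
```

```text
hubtop [ 0.524 -0.224  0.048] [ 0.524 -0.224  0.046]
handletop [ 0.509 -0.147  0.06 ] [ 0.509 -0.147  0.061]
boss [0.507 0.153 0.151] [0.508 0.154 0.146]
tray c1 [ 0.596 -0.064  0.018] [ 0.597 -0.064  0.013]
c2 [ 0.618 -0.303  0.018] [ 0.623 -0.307  0.001]
c3 [ 0.46  -0.317  0.018] [ 0.463 -0.32   0.001]
c4 [ 0.441 -0.079  0.018] [ 0.442 -0.079  0.006]
ring [ 0.568 -0.103  0.008] [ 0.57  -0.103 -0.002]
weight [ 0.66  -0.015  0.05 ] [ 0.66  -0.015  0.047]
jar [ 0.789 -0.03   0.115] [ 0.791 -0.03   0.112]
mouse [ 0.394 -0.01   0.03 ] [ 0.393 -0.01   0.035]
hubtop [ 0.528 -0.224  0.048] [ 0.528 -0.22   0.042]
handletop [ 0.515 -0.154  0.06 ] [ 0.459 -0.93   1.107]
boss [0.511 0.147 0.151] [0.511 0.149 0.149]
```

View pics/crop.png

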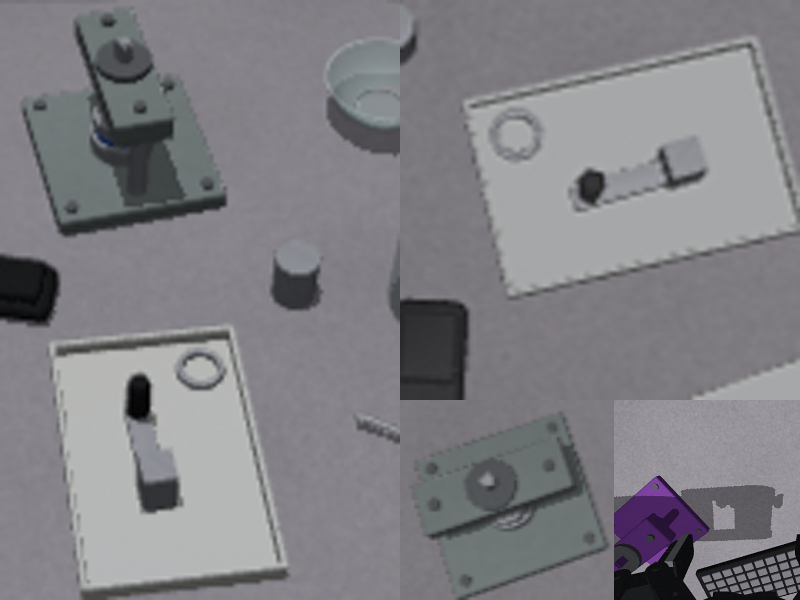

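Crop confirms: crank hub and handle in the tray, square shaft on the grey press, ring at the far left corner of the tray. Two views agree to about 5 mm and the heights are right. On the way I look at the press shaft, then the crank, with the wrist camera.

```bash
python3 - <<'E'
from h import *
r=np.radians
env.movep([.509,.150,.255],Q(r(106)))
snap('wrist','w_press'); s=env.get_state(); print(s['clock'],s['joint_positions'].round(3))
env.movep([.525,-.222,.16],Q(r(98)))
snap('wrist','w_crank'); s=env.get_state(); print(s['clock'],s['joint_positions'].round(3),s['tcp_pos'],s['eef_rot'])
print('bias',s['force'].round(2),s['moment'].round(3))
a=cv2.imread('pics/w_press.png');b=cv2.imread('pics/w_crank.png')
o=np.hstack([a[60:360,130:430],b[60:360,130:430]])
cv2.imwrite('pics/w1.png',cv2.resize(o,(800,400),interpolation=cv2.INTER_CUBIC))
E
```

```text
2.1417 [ 0.266  0.256  1.816  0.     1.069 -0.015]
3.625 [-0.419  0.436  1.804  0.     0.901 -0.56 ] [ 0.52556919 -0.22098193  0.1603775 ] [2.56901922e-04 6.55481981e-01 7.55210750e-01 1.73176583e-04]
bias [0.16 0.29 0.35] [ 0.023 -0.013  0.028]
```

View pics/w1.png

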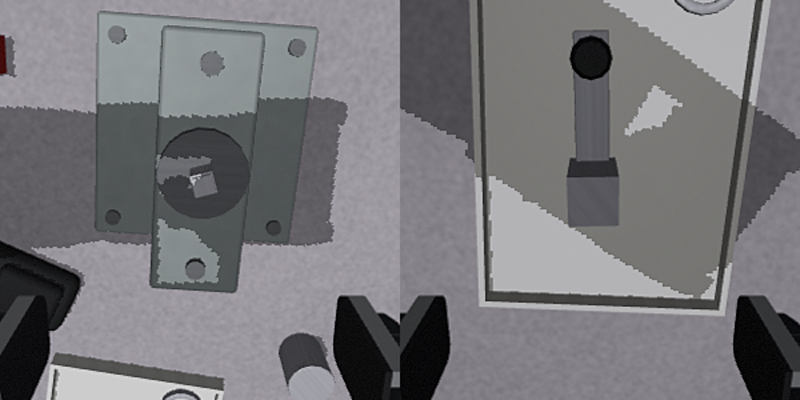

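Right half: crank from above, hub top centre at about (593,201), handle top (591,57), arm nearly vertical in the picture. Left half: boss centre at about (203,173), shaft tilted, so I enlarge it.

```bash
python3 - <<'E'
from h import *
g=lambda x,y:(130+x/1.3333,60+y/1.3333)
print('hub',world('w_crank',*g(193,201),.048),world('w_crank',*g(193,201)))
for n,c,z in[('handle',(191,57),.060),('hubTL',(167,177),.048),('TR',(219,177),.048),('BR',(219,226),.048),('BL',(170,226),.048)]: print(n,world('w_crank',*g(*c),z).round(4))
print('boss',world('w_press',*g(203,173),.131),world('w_press',*g(230,173)))
a=cv2.imread('pics/w_press.png')[150:230,240:320]; b=cv2.imread('pics/w_crank.png')[175:245,240:310]
cv2.imwrite('pics/z1.png',np.hstack([cv2.resize(np.clip(a*1.5,0,255).astype(np.uint8),(480,480)),cv2.resize(b,(320,320))[:].repeat(1,0) if 0 else cv2.copyMakeBorder(cv2.resize(b,(320,320)),0,160,0,0,0)]))
E
```

```text
hub [ 0.52871419 -0.22566403  0.048     ] [ 0.52871152 -0.22564727  0.04805024]
handle [ 0.517  -0.1511  0.06  ]
hubTL [ 0.5131 -0.2143  0.048 ]
TR [ 0.5405 -0.2104  0.048 ]
BR [ 0.5449 -0.238   0.048 ]
BL [ 0.5183 -0.2418  0.048 ]
boss [0.51459868 0.16005443 0.131     ] [0.52900981 0.16417911 0.13087291]
```

View pics/z1.png

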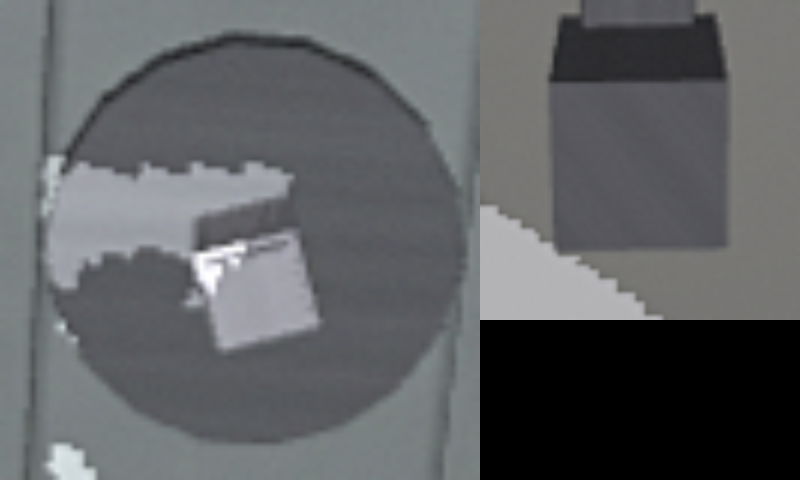

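Shaft top corners at crop (195,255), (297,232), (322,325), (222,352); the hub is square to the picture. One more look at the hub with the tool turned about 170° will separate out the camera bias.

```bash
python3 - <<'E'
from h import *
g=lambda x,y:(240+x/6,150+y/6)
c=np.array([world('w_press',*g(*p),.151) for p in[(195,255),(297,232),(322,325),(222,352)]])
print('shaft',c.mean(0).round(4),'boss',world('w_press',*g(255,242),.131).round(4))
for i in range(4):
    e=c[(i+1)%4]-c[i]; print(np.hypot(*e[:2]).round(4),np.degrees(np.arctan2(e[1],e[0])).round(1)%90)
env.movep([.529,-.226,.16],Q(np.radians(-72)))
snap('wrist','w_crank2'); print(env.get_state()['clock'],env.get_state()['tcp_pos'])
b=cv2.imread('pics/w_crank2.png')[150:300,200:350]
cv2.imwrite('pics/z2.png',cv2.resize(b,(600,600),interpolation=cv2.INTER_CUBIC))
E
```

```text
shaft [0.515  0.1594 0.151 ] boss [0.5149 0.1597 0.131 ]
0.0119 29.3
0.0115 31.4
0.012 32.0
0.0121 31.099999999999994
6.1833 [ 0.52898048 -0.22596791  0.15998691]
```

View pics/z2.png

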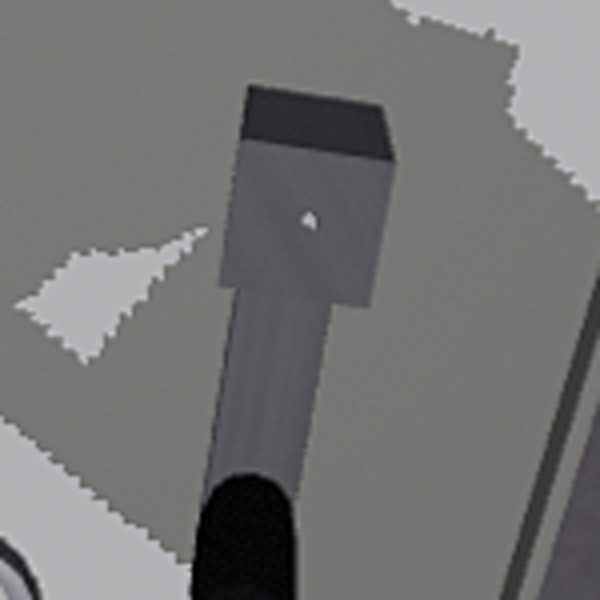

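Hub top corners in the crop are (241,138), (395,160), (371,306) and (220,286). I compute the bias and grasp.

```bash
python3 - <<'E'
from h import *
m2=np.mean([world('w_crank2',200+x/4,150+y/4,.048) for x,y in[(241,138),(395,160),(371,306),(220,286)]],0)[:2]
m1=np.array([.5290,-.2259]); R=lambda d:np.array([[np.cos(d),-np.sin(d)],[np.sin(d),np.cos(d)]])
r=np.radians
b=np.linalg.solve(R(r(98))-R(r(-72)),m2-m1); p=m1+R(r(98))@b; s=np.array([.515,.1595])+R(r(106))@b
print('m2',m2,'b',b,'hub',p,'shaft',s)
if np.linalg.norm(b)>.005: raise SystemExit
np.savez('est.npz',hub=p,shaft=s)
q=Q(r(98.5))
env.movep([*p,.10],q); env.line_to([*p,.013],q)
st=env.get_state(); print(st['force'].round(1))
env.move_gripper(0); st=env.get_state(); print(st['clock'],st['opening'],st['grip_force'],st['force'].round(1))
env.line_to([*p,.15],q); st=env.get_state(); print(st['clock'],st['opening'],st['grip_force'],st['force'].round(2),st['moment'].round(3))
snap('wrist','w_grip')
cv2.imwrite('pics/z3.png',cv2.imread('pics/w_grip.png'))
E
```

```text
m2 [ 0.52776543 -0.2260963 ] b [4.33909780e-05 6.25923126e-04] hub [ 0.52837413 -0.22594414] shaft [0.51438636 0.15936918]
[-0.5  0.3  0.3]
10.0 0.31869673981280505 59.33861240744591 [-2.1  0.9  4.6]
11.0667 0.31539019007948005 58.91941890120506 [-0.15 -0.17 -2.97] [-0.037 -0.062 -0.036]
```

View pics/z3.png

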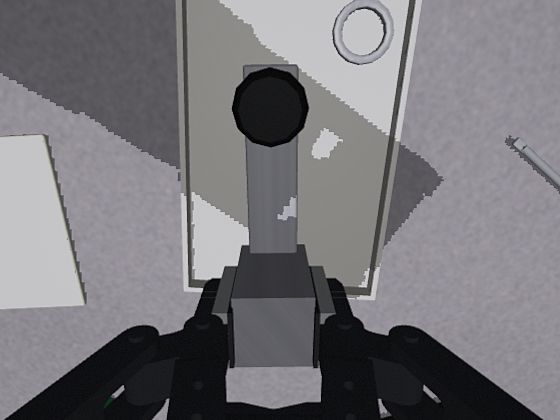

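Crank gripped squarely (hub at 272,330; handle at 270,107). Next I carry it to the press, turned to the shaft's angle, and lower it with the force watched.

```bash
cat > fit.py <<'E'
from h import *
r=np.radians
s=np.load('est.npz')['shaft']; yaw=211; q=Q(r(yaw))
env.line_to([.5284,-.2259,.21]); 
env.movep([*s,.20],q); env.line_to([*s,.163],q,.08); env.dwell(.2)
st=env.get_state(); f0=st['force'];m0=st['moment']; print(st['clock'],st['joint_positions'].round(2),f0.round(2),m0.round(3))
np.savez('base.npz',f0=f0,m0=m0)
for z in np.arange(.161,.1389,-.001):
    env.line_to([*s,z],q,.02); st=env.get_state(); f=st['force']-f0
    print(round(z,4),st['tcp_pos'][2].round(4),f.round(2),(st['moment']-m0).round(3))
    if f[2]>4: break
print(st['clock'])
E
python3 fit.py
```

```text
13.9083 [ 0.28  0.39  1.87 -0.    0.88 -1.83] [ 0.73 -0.57 -2.16] [ 0.039  0.019 -0.014]
0.161 0.161 [-0.29  1.47  0.49] [ 0.003 -0.097  0.004]
0.16 0.1599 [-0.4   0.84 -0.69] [-0.006 -0.082  0.051]
0.159 0.1589 [-0.18  1.46 -0.91] [ 0.006 -0.095  0.002]
0.158 0.1579 [-0.45  0.82 -0.83] [-0.006 -0.069 -0.   ]
0.157 0.1569 [-1.07  1.36 -1.34] [ 0.012 -0.013  0.016]
0.156 0.1559 [-0.27  0.51 -0.72] [ 0.053 -0.091  0.02 ]
0.155 0.1549 [-0.3   0.94 -1.38] [-0.004 -0.07   0.015]
0.154 0.1539 [-1.09 -0.11 -0.91] [-0.041 -0.024 -0.009]
0.153 0.1529 [-0.92  0.36 -1.48] [-0.027 -0.02   0.037]
0.152 0.1519 [-1.5   0.16 -0.17] [-0.015 -0.088  0.055]
0.151 0.1509 [-0.84  0.83 -0.79] [-0.031 -0.036  0.021]
0.15 0.1499 [-0.11  1.07 -0.96] [-0.042 -0.111  0.025]
0.149 0.1489 [-0.53  0.12 -0.48] [-0.022 -0.056  0.007]
0.148 0.1479 [-0.26  0.74 -0.43] [-0.031 -0.03   0.024]
0.147 0.1469 [-0.24  0.61 -1.03] [ 0.016 -0.062  0.008]
0.146 0.1459 [-0.6   0.67 -0.44] [-0.02  -0.078  0.039]
0.145 0.1449 [-0.73  0.02  0.5 ] [-0.034 -0.085  0.022]
0.144 0.1439 [-0.31  0.19 -0.29] [-0.026 -0.057 -0.016]
0.143 0.1429 [ 0.1  -0.04 -1.48] [-0.011 -0.096  0.028]
0.142 0.1419 [-0.08  0.12 -0.4 ] [-0.01  -0.063  0.008]
0.141 0.1409 [-0.34  0.24 -0.41] [-0.017 -0.101  0.026]
0.14 0.1407 [-3.63  0.03  7.07] [-0.117  0.464  0.039]
19.4083
```

Seated: contact at the height the boss should give (TCP 0.1407). Now I wind clockwise with joint 6, watching the torque.

```bash
cat > wind.py <<'E'
from h import *
import sys
end=float(sys.argv[1]); big=float(sys.argv[2]); T=.36
m0=np.load('base.npz')['m0'];f0=np.load('base.npz')['f0']
st=env.get_state(); j=np.array(st['joint_positions']); start=j[5]
tau=lambda st:(st['moment']-m0)[2]
while j[5]<end-1e-3:
    j[5]=min(end,j[5]+(.5 if j[5]+.5<=start+big else .12)); env.set_joints(j)
    st=env.get_state(); m=tau(st)
    print(round(j[5],2),round(st['clock'],2),'Mz',m.round(3),(st['force']-f0).round(1),'e6',st['effort'][5].round(3))
    if abs(m)>.28:
        env.dwell(.1); m=np.mean([tau(env.get_state()) for _ in [env.dwell(.03) for _ in range(5)]]); print('  avg',m.round(3))
        if abs(m)>T: break
print(env.get_state()['clock'],env.get_state()['tcp_pos'],'turned',j[5]-start)
E
python3 - <<'E'
from h import *
s=np.load('est.npz')['shaft']; env.line_to([*s,.1412],None,.02); env.dwell(.3); print(env.get_state()['force'],env.get_state()['clock'])
E
python3 wind.py 2.48 2.6
```

```text
[ 0.93147458  0.7154716  -3.15604487] 19.9583
-1.33 20.51 Mz 0.097 [-2.6 -1.4  0.3] e6 0.278
-0.83 21.06 Mz 0.182 [-2.7 -3.4 -0.5] e6 0.266
-0.33 21.61 Mz 0.198 [-3.2 -5.3  0.6] e6 0.215
0.17 22.16 Mz 0.095 [-4.2 -4.6 -0.4] e6 0.202
0.67 22.71 Mz 0.141 [-4.9 -4.3  0.4] e6 0.187
0.79 22.96 Mz 0.071 [-6.1 -5.3  1.5] e6 0.346
0.91 23.21 Mz 0.169 [-5.3 -4.3  1.9] e6 0.347
1.03 23.46 Mz 0.082 [-5.5 -4.7  1.6] e6 0.343
1.15 23.71 Mz 0.043 [-5.3 -4.4  1.6] e6 0.34
1.27 23.96 Mz 0.031 [-5.3 -3.9  1.9] e6 0.338
1.39 24.21 Mz 0.023 [-5.3 -3.7  1.9] e6 0.336
1.51 24.46 Mz 0.098 [-6.1 -4.8  2.1] e6 0.334
1.63 24.71 Mz 0.07 [-6.6 -3.8  2.1] e6 0.334
1.75 24.96 Mz 0.095 [-6.  -4.3  3.4] e6 0.333
1.87 25.21 Mz 0.084 [-6.3 -3.5  2.1] e6 0.333
1.99 25.46 Mz 0.109 [-6.4 -2.6  2. ] e6 0.335
2.11 25.71 Mz 0.115 [-6.1 -2.8  2.1] e6 0.337
2.23 25.96 Mz 0.066 [-6.5 -2.5  2.1] e6 0.339
2.35 26.21 Mz 0.07 [-6.9 -1.6  1.8] e6 0.342
2.47 26.46 Mz 0.063 [-7.  -1.7  1.9] e6 0.345
2.48 26.71 Mz 0.08 [-7.1 -2.   0.9] e6 0.143
26.7083 [0.5129616  0.15927473 0.14071666] turned 4.313523229812804
```

No closure after about 4.3 rad (torque still at the free level) and joint 6 is at its limit. I regrip half a turn back.

```bash
cat > regrip.py <<'E'
from h import *
s=np.load('est.npz')['shaft']; yaw=None
env.move_gripper(1.0); st=env.get_state(); print('rel',st['force'].round(1),st['clock'])
w,x,y,z=st['eef_rot']; yaw=2*np.arctan2(y,x)
env.line_to([*s,.215],Q(yaw),.2)
j=np.array(env.get_state()['joint_positions']); j[5]-=np.pi; env.set_joints(j)
env.dwell(.2); st=env.get_state(); np.savez('base.npz',f0=st['force'],m0=st['moment']); print(st['force'].round(2),st['moment'].round(3),st['tcp_pos'])
snap('wrist','w_re')
env.line_to([*s,.142],Q(yaw+np.pi),.15); 
env.move_gripper(0); env.dwell(.2); st=env.get_state(); print(st['clock'],st['opening'],st['grip_force'],st['force'].round(2),st['moment'].round(3),st['joint_positions'].round(2))
E
python3 regrip.py && python3 wind.py 1.8 0
```

```text
rel [ 0.1 -0.9 -0.5] 27.3083
[ 0.09  0.17 -0.61] [-0.023  0.039 -0.039] [0.514289   0.15936387 0.21503891]
32.125 0.3276637150104221 56.734701816458255 [-2.93 -1.91  7.4 ] [-0.434  0.469  0.203] [ 0.28  0.42  1.88 -0.    0.84 -0.66]
-0.54 32.38 Mz 0.058 [-2.  -3.6  1.6] e6 0.496
-0.42 32.62 Mz 0.12 [-2.2 -4.9  4.2] e6 0.458
-0.3 32.88 Mz 0.163 [-1.4 -4.9  3.9] e6 0.457
-0.18 33.12 Mz 0.312 [-1.5 -5.3  4.6] e6 0.563
  avg 0.364
33.3917 [0.51382592 0.15847996 0.1428243 ] turned 0.48
```

Torque is now climbing at the spring's rate (about 1.5 N m/rad). One small step will confirm closure.

```bash
python3 - <<'E'
from h import *
b=np.load('base.npz'); j=np.array(env.get_state()['joint_positions']); q0=j[5]
def avg(): 
    v=[]
    for _ in range(8): env.dwell(.03); v.append(env.get_state()['moment'][2]-b['m0'][2])
    return np.mean(v)
m1=avg(); j[5]+=.07; env.set_joints(j); m2=avg(); print(m1,m2,(m2-m1)/.07,q0,env.get_state()['joint_positions'][5],env.get_state()['clock'])
E
```

```text
0.3321108383497338 0.4628455426582947 1.867638632979441 -0.18856908661705185 -0.12023025553268883 34.175
```

Closed: the torque grows at 1.9 N m/rad and stands at 0.46 N m, about 0.3 rad of wind-up. I relax a little, lift straight off, and set the crank down in the tray (arm reversed, so the wrist stays in range).

```bash
python3 - <<'E'
from h import *
s=np.load('est.npz')['shaft']; f0=np.load('base.npz')['f0']
j=np.array(env.get_state()['joint_positions']); j[5]-=.2; env.set_joints(j)
p=env.get_state()['tcp_pos']
for z in (.146,.152,.160,.17):
    env.line_to([p[0],p[1],z],None,.05); st=env.get_state(); print(z,(st['force']-f0).round(1))
env.line_to([p[0],p[1],.23],None,.15)
q=Q(np.radians(98.5)); t=[.527,-.172]
env.movep([*t,.15],q); env.line_to([*t,.03],q,.12); env.dwell(.2)
st=env.get_state(); f1=st['force']; print(st['clock'],f1.round(2),st['opening'],st['joint_positions'].round(2))
snap('wrist','w_place')
for z in np.arange(.024,.010,-.001):
    env.line_to([*t,z],q,.02); st=env.get_state(); f=st['force']-f1; print(round(z,3),st['tcp_pos'][2].round(4),f[2].round(1))
    if f[2]>3: break
print(st['clock'])
a=cv2.imread('pics/w_place.png');b=snap('side','s_place')[0][:,:,::-1][130:330,220:350]
cv2.imwrite('pics/z4.png',np.hstack([a,cv2.resize(b,(240,420))]))
E
```

```text
0.146 [  2.8  -3.  -13.8]
0.152 [  3.4  -2.  -15.2]
0.16 [-0.4 -0.4 -1.8]
0.17 [-1.  -0.1 -1.7]
38.8417 [ 0.31 -0.56 -2.51] 0.3242876095992008 [-0.34  0.63  1.88 -0.    0.63 -0.49]
0.024 0.0238 -0.4
0.023 0.0229 -0.3
0.022 0.022 -0.4
0.021 0.0209 0.8
0.02 0.0199 0.2
0.019 0.0189 -1.1
0.018 0.0179 -0.4
0.017 0.0169 0.2
0.016 0.0161 0.2
0.015 0.0158 9.5
41.5917
```

View pics/z4.png

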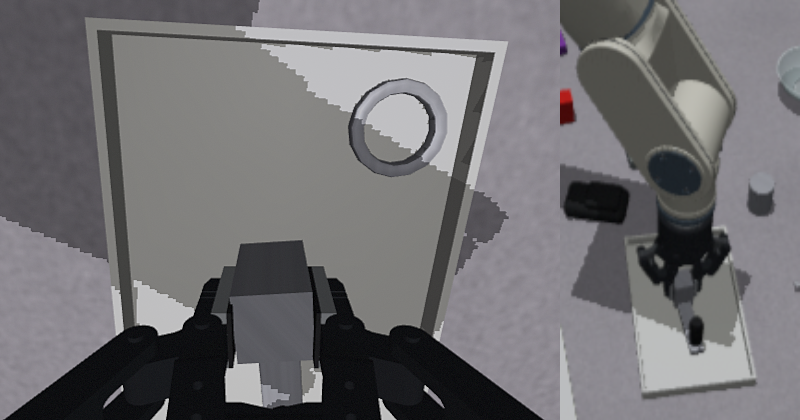

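The crank touches the tray floor at the expected height, well clear of the ring (400,128) and inside the walls. I release, retreat and check.

```bash
python3 - <<'E'
from h import *
t=[.527,-.172]; env.move_gripper(.65); env.dwell(.2)
env.line_to([*t,.16],None,.12); st=env.get_state(); print(st['clock'],st['force'].round(1))
p=snap('wrist','w_end')[0]; s=snap('side','s_end')[0]; a=p[:,:,::-1];b=s[130:330,220:350,::-1]
cv2.imwrite('pics/z5.png',np.hstack([a,cv2.resize(b,(240,420))]))
E
```

```text
43.5833 [-0.5  0.  -0.1]
```

View pics/z5.png

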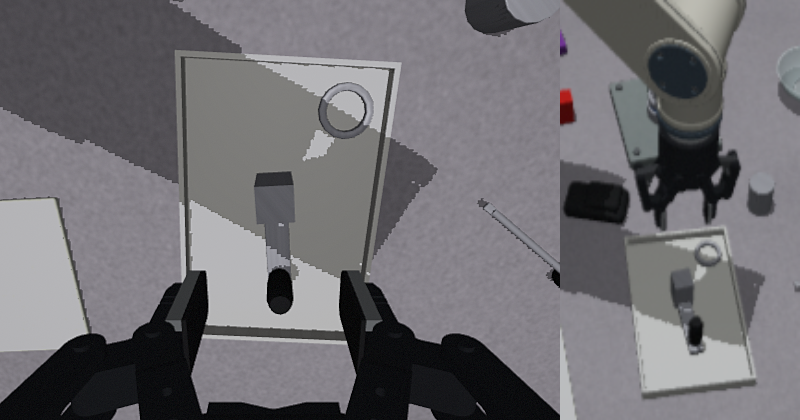

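The crank lies flat inside the tray (hub 275,200; handle 280,290), with the ring and the neighbours undisturbed.

```bash
python3 -c "
from workcell import env
print(env.sign_off())"
```

```text
the job is handed in; nothing more can be done
None
```

I handed the job in at about 44 s of the 72 s: the crank was fitted fully down, the platen wound closed on the disc (about 0.3 rad of wind-up, judged from the rising torque, not by eye), and the crank set down flat in the tray with its arm reversed; the sign-off gave no pass or fail.

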